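Latch the craft case shut

ROBOT

A 6-joint arm with a two-finger parallel gripper is mounted at the origin on the work surface. World frame = base frame: x ahead of the robot, y to its left, z up, the work surface at z = 0. Lengths are in mm, angles in rad, forces in N, time in s.
With the tool pointing down it reaches from about 350 to 875 mm from the base axis. Payload 4.2 kg.
Tool frame: the origin (TCP) lies at the very end of the fingers, on their centre line; the grasp point (between the pads) lies 19 mm behind it (arm.pinch_z is the distance from the TCP to the grasp point, in mm); x points along the fingers, y is the direction in which the jaws open and shut, and the axes are right-handed (so a half turn about x gives the same grasp; the last joint's range is limited). The gripper opens to 85 mm and grips with 20 to 120 N. Pads are 22 mm wide; open, the fingers measure 114 mm over their backs; the gripper's body (76 mm by 85 mm) begins 54 mm behind the grasp point. The pads swing forward as they close: fully open they stand 13 mm farther back than shut.
Start: joints at [-0.895, 0.385, 0.008, 0, -1.194, -0.259], TCP at [253.035, -571.465, 231.312] pointing down, gripper open.
Joint ranges: [-3.14, 3.14], [-1.21, 2.06], [-1.07, 1.41], [-3.16, 2.05], [-2.99, -0.16], [-3.1, 3.1]. Speed limits (rad/s): [2.79, 2.79, 3.14, 3.14, 3.14, 3.14].

INTERFACE

Orientations are given as a unit quaternion [x, y, z, w].
In Python, from bench import arm gives the robot as it stands.
- The arm moves only by the tool drive_tool, never from a script. Its argument "motion" is a list of rows, each a list of 4 numbers: the shift along the tool's x, y, z in mm, then the turn about the tool's x in degrees. In form: [[dx, dy, dz, spin], ...]. A call has 1 to 10 rows; each row shifts and turns the commanded pose from where the row before left it, along the tool's axes as they then stand; what a row does not reach is not made up. A row lasts 1/12 s, in which the tool goes at most 41.7 mm and 7.16 degrees, less where a joint would pass 70% of its speed; a pose out of reach is approached as far as the arm can. A call with a gripper value outside its range is refused whole. "grip" is the finger opening in mm, from 0 to 85.4, set as the call begins (left out, the last holds). The fingers move at their own pace and stop on an object; the grip force is fixed at half the most. Time passes only in rows, so rows that do not move let the fingers close. It gives the time, the measured TCP pose, the force and the opening at its end, in the units of the state.
- arm.read_state(): the state, without advancing time (a new reading comes with each control period).
- arm.get_image(name): name is "scene" or "top"; returns the picture (400x640x3 uint8, red, green, blue); there is no depth.
- arm.calibration(name): a dict with "K" (3x3 intrinsics, pixels), "eye" and "attitude" of the camera in the world. Camera axes: x right, y up, looking along -z (the intrinsics and any distortion apply to the point x, -y, -z); pixel columns grow to the right and rows downward; lengths in mm; the calibration is good to about 2 mm. A picture is of the moment at which its call begins. calibration takes no time and is no camera call.
- arm.job_done(): hands the job in, once; it reports no verdict.
The state is a dict: "clock": time; "joints": joint angles; "joint_vel": joint speeds; "joint_efforts": joint torques, N m; "position": TCP position; "ee_rot": TCP orientation; "contact_force": force on the tool from outside, world axes, zero at the start; "wrist_torque": the same for the moment, N m; "gripper_width": finger opening in mm.
Only numpy, scipy, OpenCV 4.12 (cv2) and the standard library are available. Lean on these libraries where they do the work, as an engineer would, in place of code of your own. Each camera call takes 0.05 s, during which the arm holds its last target. There are 200 camera calls.

TASK

The larger black case on the craft table stands slightly ajar with its draw latch undone. Swing the wire loop forward over the hooked keeper on the lid, then press the latch lever back and down flat past centre so that it stays down by itself and draws the lid shut.

Things in the scene. Friction and masses are not known exactly. Their poses are not given: they have to be found in the camera images.
- case: Larger of two black metal-edged cases: 220 (y) x 180 (x) x 170 mm high, fixed, yaw within 20 deg. Origin on the table under mid-seam, z up. The latch crosses the seam at mid-top (y=0). Deep half, x -110 to 0, bears lever and loop; lid half, x 0 to 70, bears the keeper and is sprung 5 mm ajar (12 N). Smaller case (120 mm high): latch already closed, not part of the job.
- lever_tip (a point): Middle of the free end of the latch lever: steel plate 30 mm wide, 5 thick (end 9). It turns on a stiff pin along y at case x=-18, z=184 mm, 70 mm from this point. Start: upright or leaning up to 27 deg to the keeper (+x); from farther back the loop cannot reach. Closed: turned back to lie flat along -x, this point at x=-88, z=184, on its stop. With the loop hooked, a few N press it past centre; it stays down.
- loop_bar (a point): Middle of the cross bar of the U-shaped wire loop, 7 mm thick, bar 44 mm long along y, legs either side of the lever. Swings freely on a pin through the lever, 28 mm from the lever's pin; bar 81 mm from its pin, clear of the lever's end. Start: leans back (-x), bar about 115 mm above the case. Pushed to +x past upright it falls, bar on the lid beyond the keeper; pressing the lever draws it in.
- keeper (a point): Keeper on the lid: steel post 30 mm wide (y), 14 mm high above the case top, with a lip to +x that catches the bar. This point is on the post's +x face, 5.5 mm above the case top (z=175.5 mm), where the bar bears; the lip reaches 7 mm further to +x. Case x = 35.5 mm with the lid ajar, about 31.7 mm when latched, 30 mm fully shut.

How it is judged (in metres and radians):
On the way, in this order (a step that is already met when the one before it is completed fails the run):
1. the loop lies over the keeper, its bar down on the lid beyond the keeper, while the lever is still up (x of loop_bar in the frame of keeper above 0.001 m and z of loop_bar in the frame of case below 0.181 m and z of lever_tip in the frame of case above 0.215 m), for 0.2 s.
2. the lever is pressed flat and the lid is drawn in (z of lever_tip in the frame of case below 0.19 m and x of keeper in the frame of case below 0.0335 m), for 0.2 s.
At the end, for the whole second after the job is handed in: The lever lies flat on the larger case (its end within 6 mm of its closed height), the loop's bar is caught behind the keeper on the lid, and the latch alone holds the lid drawn in (keeper within 3.5 mm of fully shut, 2 mm less than when ajar) (all of step 2 and x of lever_tip in the frame of case below -0.08 m and x of loop_bar in the frame of keeper above 0.001 m and z of loop_bar in the frame of case below 0.181 m); the robot touches nothing.
It also fails if it takes over 38 s, if anything falls off the work surface, if the arm or the gripper's body presses on something with over 40 N, if the wrist force passes 120 N, or if a joint passes its speed limit or range.

## Working session

There is one attempt and no reset: what is moved stays moved. The work goes in short steps, Python scripts to look and compute and a tool call to move; the robot and the scene stay as the last step left them, time stands still between calls to the robot, and variables do not carry over. Pictures are saved under pics/ and viewed, about 8 in all and at most 12, crops included, and the job is handed in when it is done.

Besides the shell and the picture viewer there is one more tool, called after "Request:" by a JSON object that holds its "api" and its "payload". drive_tool: Moves the arm, as the interface text tells. Its arguments: {"type":"object","properties":{"motion":{"type":"array"},"grip":{"type":"number"}},"required":["motion"]}

```bash
mkdir -p pics
python3 - <<'E'
from bench import arm
import cv2
for n in("scene","top"):
    cv2.imwrite(f"pics/{n}0.png",arm.get_image(n)[:,:,::-1]); print(n,arm.calibration(n))
print(arm.read_state())
E
```

```text
scene {'K': array([[382.9418525 ,   0.        , 313.17842141],
       [  0.        , 382.9418525 , 194.26398287],
       [  0.        ,   0.        ,   1.        ]]), 'eye': array([944.64356761, -83.9443452 , 668.54486697]), 'attitude': array([0.24905265, 0.20189012, 0.59648285, 0.7358134 ])}
top {'K': array([[407.43820091,   0.        , 312.92517132],
       [  0.        , 407.43820091, 199.11496999],
       [  0.        ,   0.        ,   1.        ]]), 'eye': array([478.46617379,  -9.23932842, 932.39643048]), 'attitude': array([-0.02619969,  0.03052991,  0.70976233, -0.7032915 ])}
{'clock': 0.1, 'joints': array([-8.95395059e-01,  3.85476837e-01,  6.76896105e-03, -4.34938466e-04,
       -1.19398125e+00, -2.58613592e-01]), 'joint_vel': array([-0.00031147, -0.00077524,  0.00391523,  0.00198801,  0.00208014,
        0.00027824]), 'joint_efforts': array([-5.53844620e-04, -3.93320882e+01,  1.88930351e+01,  4.19790253e+00,
       -2.60613997e-03, -9.42194589e-08]), 'position': array([ 252.83318212, -571.0153213 ,  230.33520731]), 'ee_rot': array([-0.14557499,  0.69199322,  0.14689878,  0.6916459 ]), 'contact_force': array([ 0.39965792, -0.36116149, -0.64650541]), 'wrist_torque': array([ 0.03285853, -0.00578792, -0.00768885]), 'gripper_width': 85.4411552963982}
```

View pics/scene0.png

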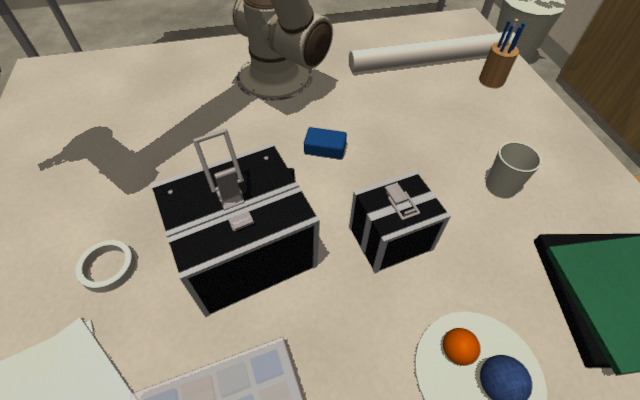

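View pics/top0.png

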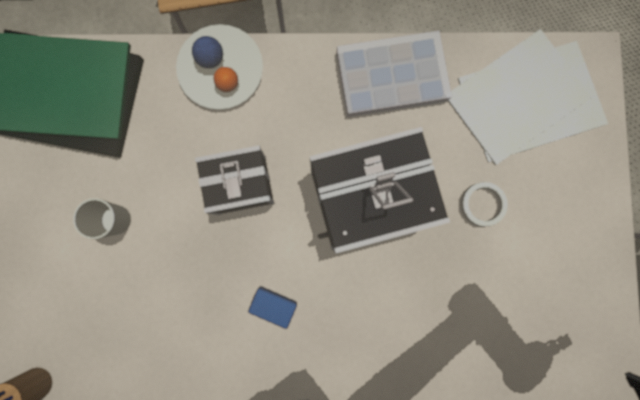

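Scene view: larger case at (240,230), with the lever/loop upright at (225,170) and the keeper at (240,218). In the top view, the keeper is at (374,165) and the loop at (390,193). I'll enlarge both.

Run:
```python
import cv2,numpy as np
a=cv2.imread("pics/scene0.png")[120:320,140:340]; b=cv2.imread("pics/top0.png")[120:260,300:460]
cv2.imwrite("pics/sc1.png",cv2.resize(a,(600,600),interpolation=2)); cv2.imwrite("pics/tc1.png",cv2.resize(b,(640,560),interpolation=2))
```

```text
(no output)
```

View pics/sc1.png

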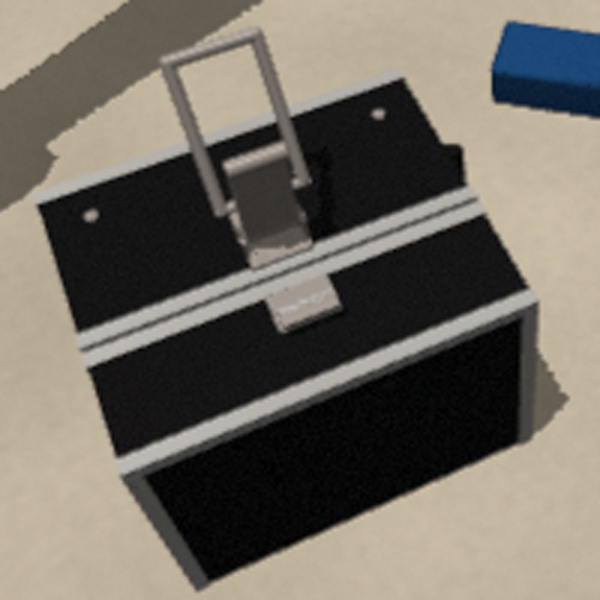

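View pics/tc1.png

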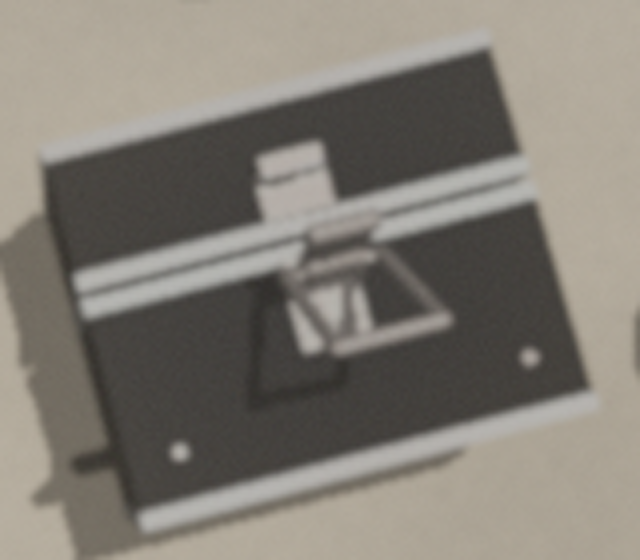

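```bash
cat > h.py <<'E'
import numpy as np
from scipy.spatial.transform import Rotation as R
from scipy.optimize import least_squares
from bench import arm
def proj(n,P):
    c=arm.calibration(n); p=(np.atleast_2d(P)-c["eye"])@R.from_quat(c["attitude"]).as_matrix()
    p=p*[1,-1,-1]; q=p@c["K"].T; return q[:,:2]/q[:,2:]
def w(P,s): 
    return np.atleast_2d(P)@R.from_euler('z',s[2]).as_matrix().T+[s[0],s[1],0]
E
python3 - <<'E'
from h import *
S=lambda u,v:(u/3+140,v/3+120); T=lambda u,v:(u/4+300,v/4+120)
top=[((75,110,170),T(42,155)),((75,-110,170),T(490,38)),((-110,110,170),T(142,525)),((-110,-110,170),T(600,402)),((42,0,184),T(290,150))]
sc=[((75,110,170),S(122,467)),((75,-110,170),S(535,295)),((-110,110,170),S(38,198)),((-110,-110,170),S(405,80)),((42,0,184),S(312,308))]
def f(p,full=False):
    s=p[:3];th,ph=p[3:]
    tip=np.array([-18+70*np.sin(th),0,184+70*np.cos(th)]); pin=np.array([-18+28*np.sin(th),0,184+28*np.cos(th)])
    bar=pin+81*np.array([np.sin(ph),0,np.cos(ph)])
    if full: return tip,bar,pin
    r=[]
    for n,l,e in(("top",top,[(tip,T(345,226)),(bar,T(392,335))]),("scene",sc,[(tip,S(254,158)),(bar,S(212,47))])):
        P=np.array([a for a,_ in l+e],float);q=np.array([b for _,b in l+e]); r.append(proj(n,w(P,s))-q)
    return np.vstack(r).ravel()
o=least_squares(f,[550,-110,.25,.2,-.4],loss='soft_l1')
print(o.x[:3],np.degrees(o.x[2:]));print(f(o.x).reshape(-1,2).round(1).tolist())
for P in f(o.x,True): print(P.round(1),w(P,o.x[:3]).round(1))
print(w([[35.5,0,175.5]],o.x[:3]))
st=arm.read_state();print(R.from_quat(st["ee_rot"]).as_matrix().round(3))
E
```

```text
[ 5.72564892e+02 -1.34810886e+02  2.41826272e-01] [ 13.85562478  12.22977709 -29.64679081]
[[-0.2, -1.4], [-0.4, -0.4], [-0.5, 1.5], [-1.3, 2.8], [-0.4, 1.0], [-1.1, 0.4], [-1.5, 0.1], [135.7, -57.4], [-142.0, 56.4], [119.2, -43.6], [-125.1, 36.4], [-2.9, 0.5], [-1.2, 0.3], [-1.4, 0.7]]
[ -3.2   0.  252.4] [[ 569.5 -135.6  252.4]]
[-52.1   0.  281.8] [[ 521.9 -147.3  281.8]]
[-12.1   0.  211.4] [[ 560.8 -137.7  211.4]]
[[ 607.03192189 -126.30948217  175.5       ]]
[[-0.001 -0.405  0.914]
 [ 0.002  0.914  0.405]
 [-1.     0.002 -0.   ]]
```

Run:
```python
from h import *
S=lambda u,v:(u/3+140,v/3+120); T=lambda u,v:(u/4+300,v/4+120)
top=[((75,110,170),T(42,155)),((75,-110,170),T(490,38)),((-110,110,170),T(142,525)),((-110,-110,170),T(600,402)),((42,0,184),T(290,150))]
sc=[((75,-110,170),S(122,467)),((75,110,170),S(535,295)),((-110,-110,170),S(38,198)),((-110,110,170),S(405,80)),((42,0,184),S(312,308))]
def f(p,full=False):
    s=p[:3];th,ph=p[3:]
    tip=np.array([-18+70*np.sin(th),0,184+70*np.cos(th)]); pin=np.array([-18+28*np.sin(th),0,184+28*np.cos(th)])
    bar=pin+81*np.array([np.sin(ph),0,np.cos(ph)])
    if full: return tip,bar,pin
    r=[]
    for n,l,e in(("top",top,[(tip,T(345,226)),(bar,T(392,335))]),("scene",sc,[(tip,S(254,158)),(bar,S(212,47))])):
        P=np.array([a for a,_ in l+e],float);q=np.array([b for _,b in l+e]); r.append(proj(n,w(P,s))-q)
    return np.vstack(r).ravel()
o=least_squares(f,[550,-110,.25,.2,-.4],loss='soft_l1')
print(o.x[:3],np.degrees(o.x[2:]));print(f(o.x).reshape(-1,2).round(1).tolist())
for P in f(o.x,True): print(P.round(1),w(P,o.x[:3]).round(1))
print(w([[35.5,0,175.5]],o.x[:3]))
```

```text
[ 5.74516436e+02 -1.32927313e+02  2.54244180e-01] [ 14.56711846  10.53795326 -30.7957258 ]
[[-1.5, -1.6], [-2.1, -1.9], [-0.6, 1.0], [-1.8, 0.9], [-1.8, 0.1], [-1.9, 0.4], [-2.0, 0.2], [-2.0, 0.6], [-0.4, -0.1], [-2.3, -1.3], [-3.0, -3.9], [-1.1, 1.2], [-0.3, 0.0], [-0.9, 1.0]]
[ -5.2   0.  252.8] [[ 569.5 -134.2  252.8]]
[-54.3   0.  281.1] [[ 521.9 -146.6  281.1]]
[-12.9   0.  211.5] [[ 562.1 -136.2  211.5]]
[[ 608.87524116 -123.99856709  175.5       ]]
```

Request:
{"api": "drive_tool", "payload": {"motion": [[0,0,0,4.7],[0,0,0,4.7],[-4,28,26,0],[-4,28,26,0],[-4,28,26,0],[-4,28,26,0],[-4,28,26,0],[-4,28,26,0],[-4,28,26,0],[-4,28,26,0]], "grip": 0}}

```text
clock: 0.93
position: [398.6, -300.7, 263.2]
ee_rot: [-0.089, 0.702, 0.089, 0.701]
contact_force: [1.1, -0.0, 0.2]
gripper_width: 0.1
```

```bash
cat >> h.py <<'E'
CS=[574.5,-132.9,.2542]
def tcp():
    s=arm.read_state(); m=R.from_quat(s["ee_rot"]).as_matrix(); M=R.from_euler('z',CS[2]).as_matrix()
    print("t",s["clock"],"case TCP",(M.T@(s["position"]-[CS[0],CS[1],0])).round(1),"F case",(M.T@s["contact_force"]).round(1),"w",round(s["gripper_width"],1))
    print("tool in case\n",(M.T@m).round(3))
E
python3 -c "from h import *;tcp()"
```

```text
t 0.9333 case TCP [-212.4 -118.2  263.2] F case [ 1.1 -0.3  0.2] w 0.1
tool in case
 [[-0.     0.002  1.   ]
 [ 0.001  1.    -0.002]
 [-1.     0.001 -0.   ]]
```

Aligned with the case. Next I'll go to case (-90, 0, 268).

Request:
{"api": "drive_tool", "payload": {"motion": [[-1,28,28,0],[-1,28,28,0],[-1,28,28,0],[-1,26,20,0],[0,8,14,0],[0,0,0,0],[0,0,0,0]]}}

```text
clock: 1.52
position: [483.3, -158.5, 266.8]
ee_rot: [-0.09, 0.702, 0.09, 0.701]
contact_force: [0.4, -0.8, 0.3]
gripper_width: -0.2
```

Run:
```python
from h import *
import cv2
tcp()
cv2.imwrite("pics/sc2.png",cv2.resize(arm.get_image("scene")[:,:,::-1][70:270,140:340],(600,600),interpolation=2))
```

```text
t 1.5167 case TCP [-94.8  -1.8 266.8] F case [ 0.2 -0.9  0.3] w -0.2
tool in case
 [[-0.001  0.     1.   ]
 [ 0.     1.    -0.   ]
 [-1.     0.    -0.001]]
```

View pics/sc2.png

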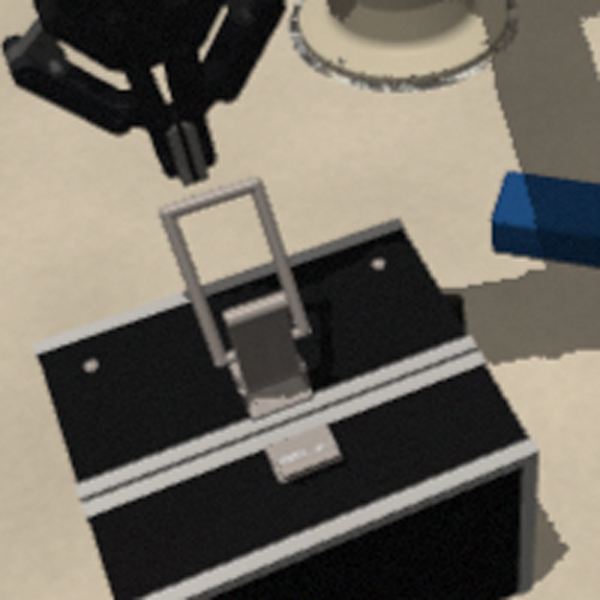

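Request:
{"api": "drive_tool", "payload": {"motion": [[0,3,12,0],[0,0,12,0],[0,0,10,0],[0,0,9,0],[0,0,9,0],[0,0,9,0],[0,0,9,0],[0,0,9,0],[0,0,9,0],[0,0,9,0]]}}

```text
clock: 2.4
position: [577.2, -131.4, 267.2]
ee_rot: [-0.089, 0.701, 0.089, 0.701]
contact_force: [-0.2, -1.6, -0.3]
gripper_width: -0.3
```

Request:
{"api": "drive_tool", "payload": {"motion": [[0,0,8,0],[0,0,0,0],[0,0,0,0],[0,0,0,0],[0,0,0,0]]}}

```text
clock: 2.82
position: [583.7, -129.8, 267.5]
ee_rot: [-0.089, 0.701, 0.089, 0.701]
contact_force: [-0.5, 0.7, 0.1]
gripper_width: -0.0
```

Run:
```python
from h import *
import cv2
tcp()
cv2.imwrite("pics/sc3.png",cv2.resize(arm.get_image("scene")[:,:,::-1][70:270,140:340],(600,600),interpolation=2))
```

```text
t 2.8167 case TCP [  9.7   0.7 267.5] F case [-0.3  0.8  0.1] w -0.0
tool in case
 [[-0.     0.002  1.   ]
 [ 0.     1.    -0.002]
 [-1.     0.    -0.   ]]
```

View pics/sc3.png

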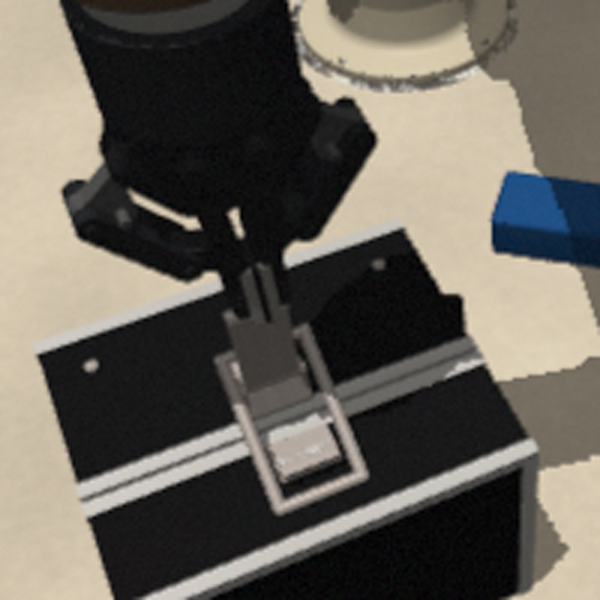

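The loop surrounds the keeper and its bar lies on the lid beyond it (around (320,490)). The lever is still up. Next: move over the keeper side, go down, then push the lever back.

Request:
{"api": "drive_tool", "payload": {"motion": [[0,0,10,0],[0,0,10,0],[14,0,0,0],[14,0,0,0],[0,0,-8,0],[0,0,-8,0],[0,0,-8,0],[0,0,-5,0],[0,0,-5,0],[0,0,0,0]]}}

```text
clock: 3.7
position: [569.9, -133.5, 240.8]
ee_rot: [-0.089, 0.701, 0.089, 0.702]
contact_force: [0.9, 0.7, 0.4]
gripper_width: 0.1
```

Request:
{"api": "drive_tool", "payload": {"motion": [[0,0,-7,0],[1,0,-7,0],[2,0,-7,0],[3,0,-7,0],[4,0,-6,0],[4,0,-6,0],[5,0,-5,0],[6,0,-5,0],[0,0,0,0]]}}

```text
clock: 4.45
position: [519.8, -145.8, 212.3]
ee_rot: [-0.088, 0.703, 0.089, 0.7]
contact_force: [-0.5, 0.6, -0.8]
gripper_width: -0.1
```

Run:
```python
from h import *
import cv2
tcp()
cv2.imwrite("pics/sc4.png",cv2.resize(arm.get_image("scene")[:,:,::-1][70:270,140:340],(600,600),interpolation=2))
```

```text
t 4.45 case TCP [-56.2   1.3 212.3] F case [-0.4  0.7 -0.8] w -0.1
tool in case
 [[-0.004  0.002  1.   ]
 [ 0.002  1.    -0.002]
 [-1.     0.002 -0.004]]
```

View pics/sc4.png

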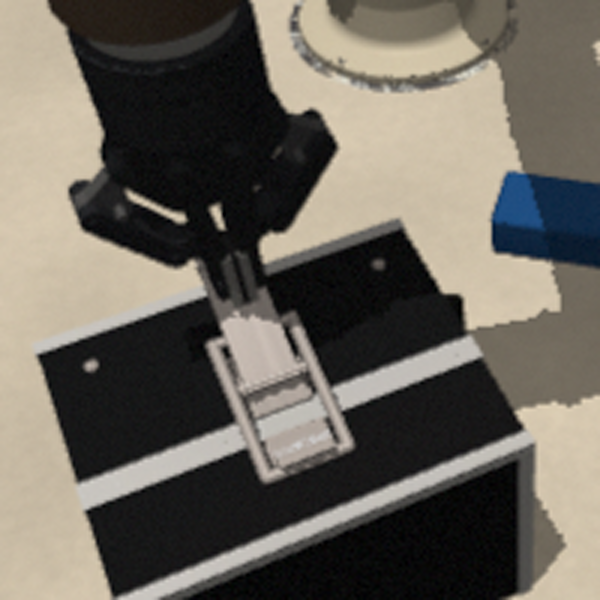

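Going well: the lever is about 60° back, the bar (~(310,462)) is drawn up to the keeper and the seam is closing. I'll finish pressing.

Request:
{"api": "drive_tool", "payload": {"motion": [[6,0,-3,0],[6,0,-2,0],[6,0,-1,0],[5,0,0,0],[4,0,0,0],[2,0,0,0],[0,0,0,0],[0,0,0,0]]}}

```text
clock: 5.17
position: [515.8, -147.1, 186.5]
ee_rot: [-0.089, 0.702, 0.089, 0.701]
contact_force: [-4.5, 2.0, 8.6]
gripper_width: 0.3
```

```bash
python3 -c "from h import *;tcp()"
```

```text
t 5.1667 case TCP [-60.4   1.1 186.5] F case [-3.8  3.1  8.6] w 0.3
tool in case
 [[-0.001  0.001  1.   ]
 [-0.     1.    -0.001]
 [-1.    -0.    -0.001]]
```

Request:
{"api": "drive_tool", "payload": {"motion": [[2,0,0,0],[2,0,0,0],[0,0,0,0],[0,0,0,0]]}}

```text
clock: 5.5
position: [515.8, -147.2, 186.1]
ee_rot: [-0.09, 0.701, 0.089, 0.701]
contact_force: [-10.1, 5.9, 24.8]
gripper_width: -0.0
```

Request:
{"api": "drive_tool", "payload": {"motion": [[-10,0,0,0],[-20,0,0,0],[-30,0,0,0],[-30,0,0,0],[-10,-10,-35,0],[0,-10,-38,0],[0,-10,-38,0],[0,-10,-38,0],[0,0,0,0],[0,0,0,0]]}}

```text
clock: 6.33
position: [380.8, -223.8, 281.5]
ee_rot: [-0.088, 0.701, 0.088, 0.702]
contact_force: [-0.5, 0.8, 0.5]
gripper_width: 0.3
```

Run:
```python
from h import *
import cv2
tcp()
a=cv2.resize(arm.get_image("scene")[:,:,::-1][100:270,140:340],(600,510),interpolation=2)
cv2.imwrite("pics/sc5.png",a)
for P in([-88,0,184],[31.7,0,175.5],[35.2,0,175.5]):
    print(P,((proj("scene",w(P,CS))-[140,100])*3).round())
```

```text
t 6.3333 case TCP [-210.3  -39.2  281.5] F case [-0.3  0.9  0.5] w 0.3
tool in case
 [[ 0.001  0.004  1.   ]
 [-0.     1.    -0.004]
 [-1.    -0.     0.001]]
[-88, 0, 184] [[229. 198.]]
[31.7, 0, 175.5] [[304. 365.]]
[35.2, 0, 175.5] [[306. 371.]]
```

View pics/sc5.png

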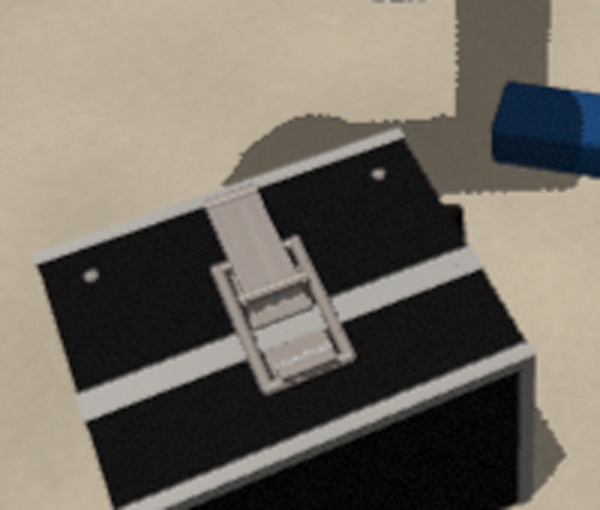

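The lever lies flat with its end at (232,197), against a prediction of (229,198). The bar is behind the keeper, the seam is closed and the arm is clear. I'll hand it in.

```bash
python3 -c "from bench import arm;print(arm.job_done())"
```

```text
the job is handed in; nothing more can be done
None
```

The larger case is latched: I swung the loop over the keeper with the closed fingertips, then pushed the lever back and down flat. I handed the job in at about 6.4 s; no verdict is reported, so the result is based on my own checks.

- **Lever:** the fingertips stopped on it at z = 186 mm, the expected height of its upper face when flat. The force on the tool was about 27 N at most in the readings I took. In the last picture, taken after the arm moved away, its end is within 3 px of the predicted closed position, so it stays down by itself.
- **Loop and lid:** the bar lies behind the keeper and the dark seam gap is gone. I judged both by eye and did not measure the keeper's millimetre position.
- **Arm:** it is clear of everything, with contact force about 1 N, the same as the no-contact readings.
- **Measurement mismatch:** the first pose fit had the scene camera's left and right swapped. After I fixed that, both cameras agreed to within about 2 px, apart from one corner that was off by about 5 px. The fingers still came in about 3 mm to one side, and I corrected that before pushing.

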